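# Put the microscope accessories away

## Robot

A 6-joint arm with a two-finger parallel gripper is mounted at the origin on the work surface. World frame = base frame: x ahead of the robot, y to its left, z up, the work surface at z = 0. Lengths are in m, angles in rad, forces in N, time in s.
With the tool pointing down it reaches from about 0.3 to 0.775 m from the base axis. Payload 14.6 kg.
Tool frame: the origin (TCP) lies midway between the tips of the shut fingers; the grasp point (between the pads) lies 19 mm behind it; z points along the fingers, y is the line along which they close (so a half turn about z gives the same grasp; the last joint's range is limited). The gripper opens to 94 mm and grips with 3 to 60 N. Pads are 16 mm wide; open, the fingers measure 119 mm over their backs; the gripper's body (75 mm by 177 mm) begins 78 mm behind the grasp point.
Start: joints at [-0.067, 0.3, 1.521, -0, 1.321, -0.067], TCP at [0.55, -0, 0.205] pointing down, gripper open.
Joint ranges: [-3.03, 3.03], [-0.79, 2.21], [0.23, 2.52], [-1.04, 4.18], [0, 3.07], [-2.55, 2.55]. Speed limits (rad/s): [2.22, 2.22, 2.57, 3.14, 3.14, 3.14].

## Interface

Orientations are given as [roll, pitch, yaw] about the fixed x, y, z axes, in that order (R = Rz(yaw) Ry(pitch) Rx(roll)).
In Python, from station import * gives the robot as it stands.
- The arm moves only by the tool send_rows, never from a script. Its argument "targets" is a list of rows, each an object of numbers: "x", "y", "z": the shift along the world's x, y, z in units of 0.2 m (1.0 is 0.2 m); "spin": the turn about the world's z in units of pi/2 rad (1.0 is pi/2 rad); "claw": the finger opening in mm, from 0 to 94. A call has 1 to 20 rows; each row shifts and turns the commanded pose from where the row before left it; what a row does not reach is not made up. A row lasts 1/10 s, in which the tool goes at most 50 mm and 8.59 degrees, less where a joint would pass 70% of its speed; a pose out of reach is approached as far as the arm can. A call with a number of a shift or a turn outside -1 to 1 is refused whole. A call with a gripper value outside its range is refused whole. The fingers move at their own pace and stop on an object; "force" is the grip in N (left out, the last holds). Time passes only in rows, so rows that do not move let the fingers close. It gives the time, the measured TCP pose, the force, the opening and the grip force at its end, in the units of the state.
- get_obs(): the state, without advancing time (a new reading comes with each control period).
- camera(name): name is "scene" or "side" or "wrist"; returns the picture (384x512x3 uint8, blue, green, red); there is no depth.
- camera_model(name): a dict with "fovy" (degrees; the focal length in pixels is half the picture's height over the tangent of half this angle, whatever the lens; pixels are square), "cx", "cy" (the principal point, pixels), "T" (4x4, takes a point from camera to world coordinates). Camera axes: x right, y down, z forward; pixel columns grow to the right and rows downward; lengths in m; the calibration is good to about 2 mm. A picture is of the moment at which its call begins: read the wrist's pose just before it. camera_model takes no time and is no camera call; for the wrist camera it gives the pose at the moment of the call.
- hand_in(): hands the job in; it is judged then, once.
The state is a dict: "time_s": time; "qpos": joint angles; "joint_vel": joint speeds; "tau": joint torques, N m; "ee_pos": TCP position; "eef_rot": TCP orientation; "force": force on the tool from outside, world axes, zero at the start; "moment": the same for the moment, N m; "grip_width": finger opening in m; "grip_force": force on a finger pad.
Only numpy, scipy, OpenCV 4.12 (cv2) and the standard library are available. Lean on these libraries where they do the work, as an engineer would, in place of code of your own. Each camera call takes 0.05 s, during which the arm holds its last target. There are 200 camera calls.

## Task

The microscope accessories were left in a pile: take the pile apart and lay each piece, upright and flat on the floor of its tray, in the white tray made for its shape and size (the riser bar in the long tray, the square holder in the square tray, the thick steel tube in the large round tray, the slim black objective in the small round tray). They are optical parts, so set them down gently without dropping or toppling any, and leave the amber bottle standing where it is.

Things in the scene. Friction and masses are not known exactly. Their poses are not given: they have to be found in the camera images.
- riser_mid (a point): Centre (17 mm above its underside) of the loose aluminium riser bar, the bottom of the pile, standing on the table: a plain block 56 mm wide (its x), 130 mm long (its y), 34 mm high (its z, up), about 0.35 kg. On its top stand the holder and the tube side by side, one about 33 mm to either side of its middle along its y, either way round.
- holder_mid (a point): Centre (18 mm above its underside) of the loose square grey plastic holder, 42 x 42 mm (x, y along its sides) and 36 mm high (z up), about 0.1 kg. It starts on one end of the riser bar, its sides nearly parallel to the bar's; the objective may be standing on it.
- tube_mid (a point): Centre (18 mm above its underside) of the loose steel extension tube with closed flat ends, an upright cylinder of 50 mm diameter and 36 mm high (z up), about 0.15 kg. It starts on one end of the riser bar; the objective may be standing on it.
- objective_mid (a point): Centre (21 mm above its underside) of the loose slim black microscope objective with an aluminium band and glass top, an upright cylinder of 30 mm diameter and 42 mm high (z up), about 0.09 kg. It starts at the top of the pile, on the holder or on the tube.
- riser_tray: Long white tray for the riser bar: inside 74 mm (its x) by 148 mm (its y). The tray's floor is 3 mm thick and its rim stands 7 mm above the table (4 mm above its floor), rim wall 4 mm thick; the tray is fixed. Origin: centre of its underside, on the table; z up. On the table, anywhere in the work area: it changes places with the stack and the other trays from start to start.
- holder_tray: Square white tray for the holder: inside 60 x 60 mm (x, y along its sides). The tray's floor is 3 mm thick and its rim stands 7 mm above the table (4 mm above its floor), rim wall 4 mm thick; the tray is fixed. Origin: centre of its underside, on the table; z up. On the table, anywhere in the work area: it changes places with the stack and the other trays from start to start.
- tube_tray: Large round white tray for the steel tube: inside diameter 68 mm. The tray's floor is 3 mm thick and its rim stands 7 mm above the table (4 mm above its floor), rim wall 4 mm thick; the tray is fixed. Origin: centre of its underside, on the table; z up. On the table, anywhere in the work area: it changes places with the stack and the other trays from start to start.
- objective_tray: Small round white tray for the objective: inside diameter 48 mm. The tray's floor is 3 mm thick and its rim stands 7 mm above the table (4 mm above its floor), rim wall 4 mm thick; the tray is fixed. Origin: centre of its underside, on the table; z up. On the table, anywhere in the work area: it changes places with the stack and the other trays from start to start.
- bottle_mid (a point): Centre (35 mm above its underside) of a loose amber glass bottle, 36 mm diameter, 70 mm high, upright on the table among the things; leave it standing there.
There are look-alikes about, which are no part of the job. What is shaped like the part that bears objective_mid but green is not meant.

How it is judged:
By the outcome, as a careful person would: the job done as asked, in the order asked, and still so for the second after the job is handed in, with the robot touching nothing.
It also fails if it takes over 115 s, if anything falls off the work surface, if the arm or the gripper's body presses on something with over 40 N, if the wrist force passes 120 N, or if a joint passes its speed limit or range.

## Working session

There is one attempt and no reset: what is moved stays moved. The work goes in short steps, Python scripts to look and compute and a tool call to move; the robot and the scene stay as the last step left them, time stands still between calls to the robot, and variables do not carry over. Pictures are saved under pics/ and viewed, at most 14 in all, crops included, and the job is handed in when it is done.

Besides the shell and the picture viewer there is one more tool, called after ">>>" as name([rows], argument=value, ...), one row to a line, values as JSON. send_rows: Moves the arm, as the interface text tells. Its arguments: {"type":"object","properties":{"targets":{"type":"array"},"force":{"type":"number"}},"required":["targets"]}

```bash
mkdir -p pics
cat > h.py <<'E'
from station import *
import numpy as np, cv2
def ray(name,u,v,m=None):
    m=m or camera_model(name); f=192/np.tan(np.radians(m["fovy"])/2); T=np.array(m["T"])
    d=T[:3,:3]@np.array([(u-m["cx"])/f,(v-m["cy"])/f,1]); return T[:3,3],d
def pt(name,u,v,z,m=None):
    o,d=ray(name,u,v,m); return (o+d*(z-o[2])/d[2])[:3]
def proj(name,P,m=None):
    m=m or camera_model(name); f=192/np.tan(np.radians(m["fovy"])/2); T=np.array(m["T"])
    c=np.linalg.inv(T)@np.append(P,1); return c[:2]/c[2]*f+[m["cx"],m["cy"]]
E
python3 - <<'E'
from h import *
for n in ["scene","side","wrist"]:
    i=camera(n); cv2.imwrite(f"pics/{n}0.png",i); m=camera_model(n); print(n,m["fovy"],m["cx"],m["cy"],np.round(m["T"],3).tolist())
    if n!="wrist": cv2.imwrite(f"pics/{n}0b.png",cv2.resize(i,(800,600),interpolation=cv2.INTER_CUBIC))
print(get_obs())
E
```

```text
scene 50.63842277933214 258.5700866970139 189.23220629239344 [[0.613, 0.68, -0.403, 0.897], [0.79, -0.521, 0.323, -0.279], [0.009, -0.516, -0.857, 0.864], [0.0, 0.0, 0.0, 1.0]]
side 46.1224217982101 256.4646319274752 194.45634513192536 [[0.982, -0.116, 0.149, 0.343], [-0.188, -0.601, 0.777, -0.784], [-0.001, -0.791, -0.612, 0.718], [0.0, 0.0, 0.0, 1.0]]
wrist 61.15499386261397 261.69393941586304 192.14501144880376 [[1.0, 0.001, 0.001, 0.549], [0.001, -0.958, -0.286, 0.085], [0.0, 0.286, -0.958, 0.383], [0.0, 0.0, 0.0, 1.0]]
{'time_s': 0.15, 'qpos': array([-6.66411128e-02,  3.00354545e-01,  1.52139687e+00, -7.10324789e-06,
        1.32071226e+00, -6.65911897e-02]), 'joint_vel': array([ 5.20503309e-04, -1.60598598e-03, -2.87516301e-03,  2.65997118e-03,
       -8.04205168e-04, -7.27250133e-05]), 'tau': array([-2.50185103e-04, -5.31960297e+01, -3.52822959e+01,  7.07691838e-02,
        2.35654798e-02, -3.66386917e-05]), 'ee_pos': array([ 5.49812745e-01, -1.49148448e-05,  2.05028199e-01]), 'eef_rot': array([-3.14072311e+00, -5.10938866e-05,  1.57074814e+00]), 'force': array([ 0.34639614, -0.32424337, -1.07559373]), 'moment': array([-0.03217874, -0.01391276,  0.07992534]), 'grip_force': 0.0, 'grip_width': 0.09433287813420002}
```

View pics/scene0b.png

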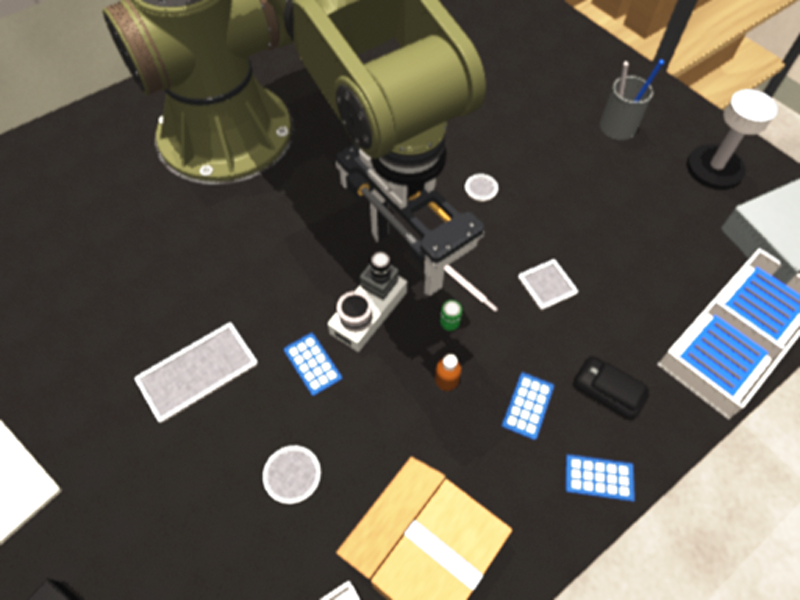

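View pics/side0b.png

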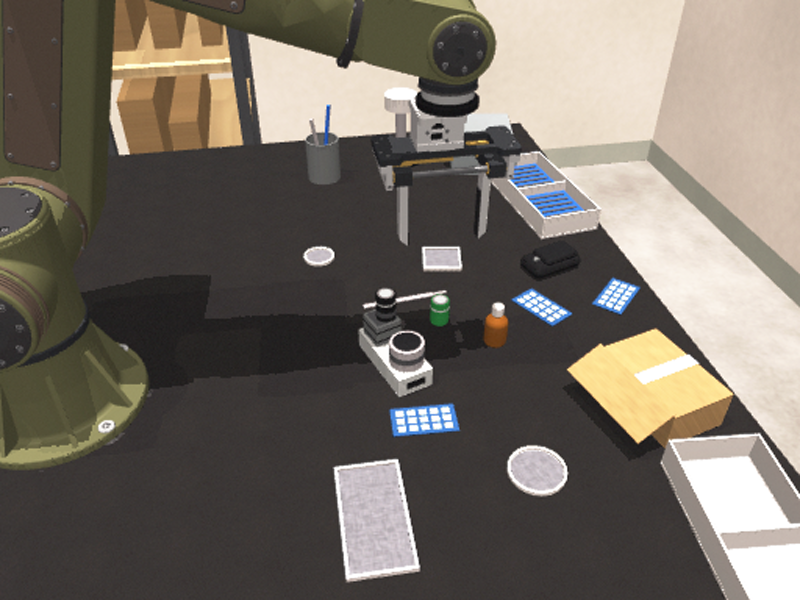

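View pics/wrist0.png

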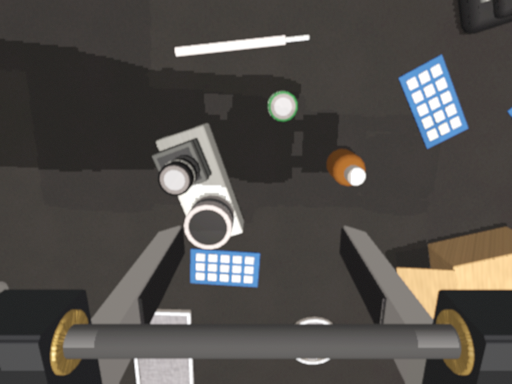

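The scene picture shows the black objective (380,265) on the grey holder, next to the tube (355,308), both on the riser bar. Candidates for the objective are the black one (380,265), the green look-alike (450,315) and the amber bottle (449,372); the black one with the silver band is the right one. Trays are at: riser (195,370), tube (292,474), holder (548,284), objective (482,187). The side view agrees: objective (385,302), green (440,308). The wrist view shows the objective top at (176,179) and the tube top at (209,223).

Run:
```python
from h import *
seeds={"riser":((195,370),(375,518)),"holder":((548,284),(442,259)),"tube":((292,474),(537,470)),"obj":((482,187),(319,256))}
for n,s in seeds.items():
  for k,c in enumerate(["scene","side"]):
    g=cv2.imread(f"pics/{c}0.png").min(axis=2)
    _,lab,st,_=cv2.connectedComponentsWithStats((g>95).astype(np.uint8))
    u,v=[int(a/1.5625) for a in s[k]]
    w=lab[v-6:v+7,u-6:u+7].ravel(); w=w[w>0]; l=np.bincount(w).argmax()
    cs,_=cv2.findContours((lab==l).astype(np.uint8),cv2.RETR_EXTERNAL,cv2.CHAIN_APPROX_NONE)
    cc=max(cs,key=cv2.contourArea)[:,0]
    P=np.array([pt(c,a,b,.006)[:2]*1000 for a,b in cc],np.float32)
    r=cv2.minAreaRect(P); print(n,c,np.round(r[0]),np.round(r[1]),round(r[2],1), "circ",np.round(cv2.minEnclosingCircle(P)[0]),round(cv2.minEnclosingCircle(P)[1],1))
m=camera_model("wrist")
for n,u,v,z in [("obj",176,179,.112),("tube",209,223,.07),("green",283,105,.042),("bottlecap",356,176,.07),("barA",157,139,.034),("barB",208,123,.034),("barC",243,233,.034)]: print(n,np.round(pt("wrist",u,v,z,m),3))
i=cv2.imread("pics/wrist0.png")[90:270,110:350]
cv2.imwrite("pics/crop0.png",cv2.resize(i,None,fx=3.3,fy=3.3,interpolation=cv2.INTER_CUBIC))
```

```text
riser scene [ 407. -277.] [162.  90.] 88.3 circ [ 406. -277.] 89.3
riser side [ 407. -276.] [163.  84.] 88.3 circ [ 407. -276.] 90.0
holder scene [614. 241.] [75. 76.] 78.7 circ [613. 241.] 50.4
holder side [614. 242.] [81. 70.] 78.9 circ [614. 242.] 52.0
tube scene [ 621. -248.] [78. 79.] 84.0 circ [ 621. -248.] 40.4
tube side [ 621. -249.] [79. 77.] 79.1 circ [ 621. -248.] 40.7
obj scene [398. 289.] [59. 61.] 52.6 circ [398. 290.] 32.3
obj side [396. 291.] [64. 57.] 55.1 circ [396. 291.] 33.9
obj [0.476 0.015 0.112]
tube [ 0.495 -0.043  0.07 ]
green [0.571 0.075 0.042]
bottlecap [0.643 0.008 0.07 ]
barA [0.437 0.039 0.034]
barB [0.493 0.056 0.034]
barC [ 0.528 -0.07   0.034]
```

View pics/crop0.png

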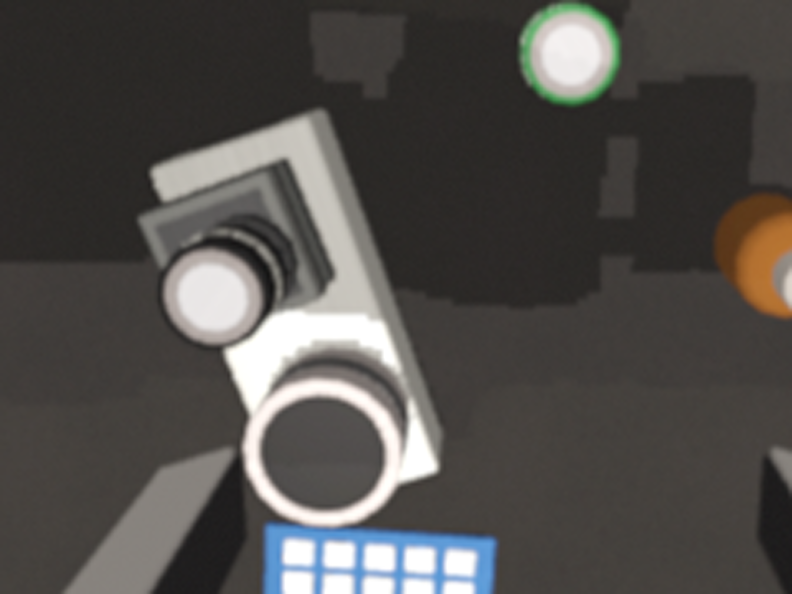

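>>> send_rows([
  {"x":-0.185,"y":0.04,"claw":94},
  {"x":-0.185,"y":0.035},
  {"x":0},
  {"x":0},
], force=12)

```text
schema error: expected keys x, y, z, spin, claw
```

Run:
```python
from h import *
m=camera_model("wrist"); i=camera("wrist"); print(get_obs()["ee_pos"]); cv2.imwrite("pics/w1.png",i)
import pickle; pickle.dump(m,open("pics/w1.pkl","wb"))
print(proj("wrist",[.476,.015,.112],m))
cv2.imwrite("pics/w1b.png",cv2.resize(i,(800,600),interpolation=cv2.INTER_CUBIC))
```

```text
[5.49849116e-01 2.90412649e-05 2.05091694e-01]
[176.43150999 179.21983595]
```

View pics/w1b.png

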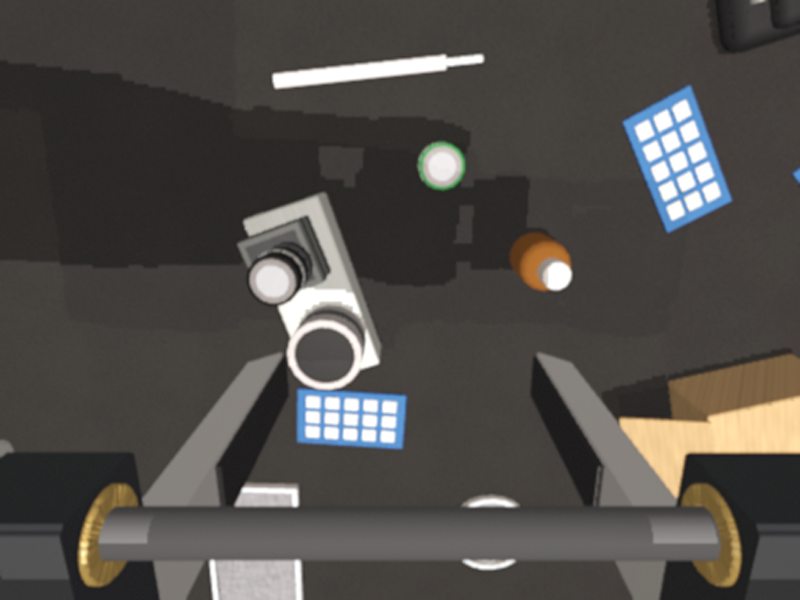

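The move was refused because every row needs all five keys, so this picture is the same view as before.

>>> send_rows([
  {"x":-0.185,"y":0.04,"z":-0.1,"spin":0,"claw":94},
  {"x":-0.185,"y":0.035,"z":-0.1,"spin":0,"claw":94},
  {"x":0,"y":0,"z":0,"spin":0,"claw":94},
  {"x":0,"y":0,"z":0,"spin":0,"claw":94},
], force=12)

```text
time_s: 0.6
ee_pos: [0.476, 0.0151, 0.1658]
eef_rot: [3.141, 0.0, 1.571]
force: [0.2, 0.6, 0.3]
grip_width: 0.0938
grip_force: 0.0
```

Run:
```python
from h import *
m=camera_model("wrist"); i=camera("wrist"); print(get_obs()["ee_pos"]); cv2.imwrite("pics/w2.png",i)
import pickle; pickle.dump(m,open("pics/w2.pkl","wb"))
print(proj("wrist",[.476,.015,.112],m))
cv2.imwrite("pics/w2b.png",cv2.resize(i,(800,600),interpolation=cv2.INTER_CUBIC))
```

```text
[0.47687226 0.01492619 0.16624749]
[262.119743   211.36054755]
```

View pics/w2b.png

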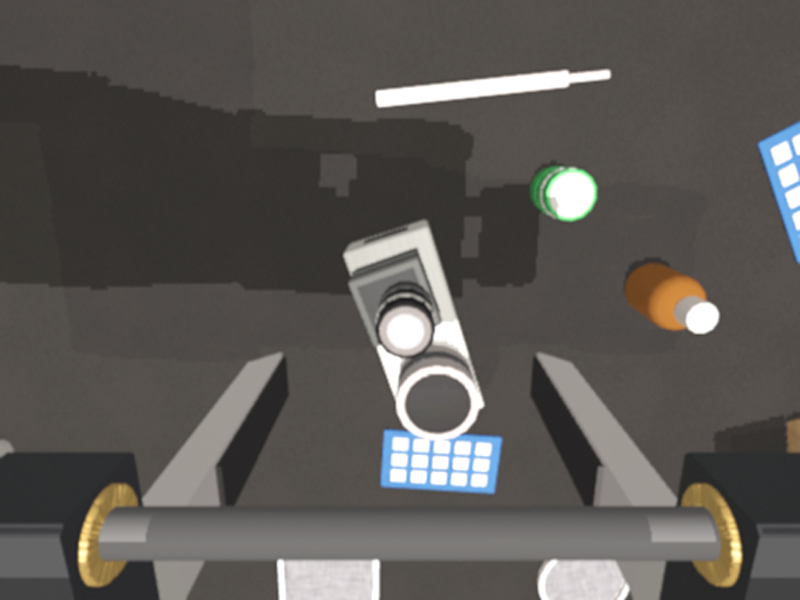

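The objective's top is at (405,329), about 2 mm left of where I predicted. I'll shift by that, go down and close.

>>> send_rows([
  {"x":-0.01,"y":0.003,"z":-0.14,"spin":0,"claw":94},
  {"x":0,"y":0,"z":-0.14,"spin":0,"claw":80},
  {"x":0,"y":0,"z":-0.1,"spin":0,"claw":70},
  {"x":0,"y":0,"z":-0.06,"spin":0,"claw":60},
  {"x":0,"y":0,"z":0,"spin":0,"claw":45},
  {"x":0,"y":0,"z":0,"spin":0,"claw":38},
  {"x":0,"y":0,"z":0,"spin":0,"claw":34},
  {"x":0,"y":0,"z":0,"spin":0,"claw":31},
  {"x":0,"y":0,"z":0,"spin":0,"claw":29},
  {"x":0,"y":0,"z":0,"spin":0,"claw":25},
  {"x":0,"y":0,"z":0,"spin":0,"claw":20},
  {"x":0,"y":0,"z":0,"spin":0,"claw":20},
  {"x":0,"y":0,"z":0,"spin":0,"claw":20},
  {"x":0,"y":0,"z":0,"spin":0,"claw":20},
], force=12)

```text
time_s: 2.05
ee_pos: [0.4742, 0.0156, 0.0778]
eef_rot: [3.141, 0.0, 1.571]
force: [-1.3, 0.4, 6.8]
grip_width: 0.0296
grip_force: 12.0
```

>>> send_rows([
  {"x":0,"y":0,"z":0.05,"spin":0,"claw":20},
  {"x":0,"y":0,"z":0.1,"spin":0,"claw":20},
  {"x":0,"y":0,"z":0.1,"spin":0,"claw":20},
  {"x":0,"y":0,"z":0.1,"spin":0,"claw":20},
  {"x":-0.035,"y":0.125,"z":0,"spin":0,"claw":20},
  {"x":-0.035,"y":0.125,"z":0,"spin":0,"claw":20},
  {"x":-0.035,"y":0.125,"z":0,"spin":0,"claw":20},
  {"x":-0.035,"y":0.125,"z":0,"spin":0,"claw":20},
  {"x":-0.035,"y":0.125,"z":0,"spin":0,"claw":20},
  {"x":-0.035,"y":0.125,"z":0,"spin":0,"claw":20},
  {"x":-0.035,"y":0.125,"z":0,"spin":0,"claw":20},
  {"x":-0.035,"y":0.125,"z":0,"spin":0,"claw":20},
  {"x":-0.035,"y":0.125,"z":0,"spin":0,"claw":20},
  {"x":-0.035,"y":0.125,"z":0,"spin":0,"claw":20},
  {"x":-0.035,"y":0.122,"z":0,"spin":0,"claw":20},
  {"x":0,"y":0,"z":0,"spin":0,"claw":20},
  {"x":0,"y":0,"z":0,"spin":0,"claw":20},
])

```text
time_s: 3.75
ee_pos: [0.3968, 0.29, 0.1476]
eef_rot: [-3.141, 0.0, 1.572]
force: [-0.3, -0.3, -0.2]
grip_width: 0.0298
grip_force: 12.0
```

Run:
```python
from h import *
m=camera_model("wrist"); i=camera("wrist"); o=get_obs(); print(o["ee_pos"],o["force"],o["grip_width"])
j=camera("scene"); s=camera("side")
for n,c,im in (("scene",(313,140),j),("side",(200,140),s)):
    cv2.imwrite(f"pics/{n}3.png",im)
a=cv2.resize(i,(400,300)); 
b=cv2.resize(j[50:200,200:400],(400,300)); c=cv2.resize(s[50:200,120:320],(400,300)); 
u,v=[int(x) for x in proj("wrist",[.397,.290,.007],m)];print(u,v)
d=cv2.resize(i[180:384,120:392],(400,300))
cv2.imwrite("pics/m3.png",np.vstack([np.hstack([a,d]),np.hstack([b,c])]))
```

```text
[0.39704223 0.28950253 0.14761615] [-0.62277507 -0.18976052 -0.41098431] 0.029738652559909713
262 181
```

View pics/m3.png

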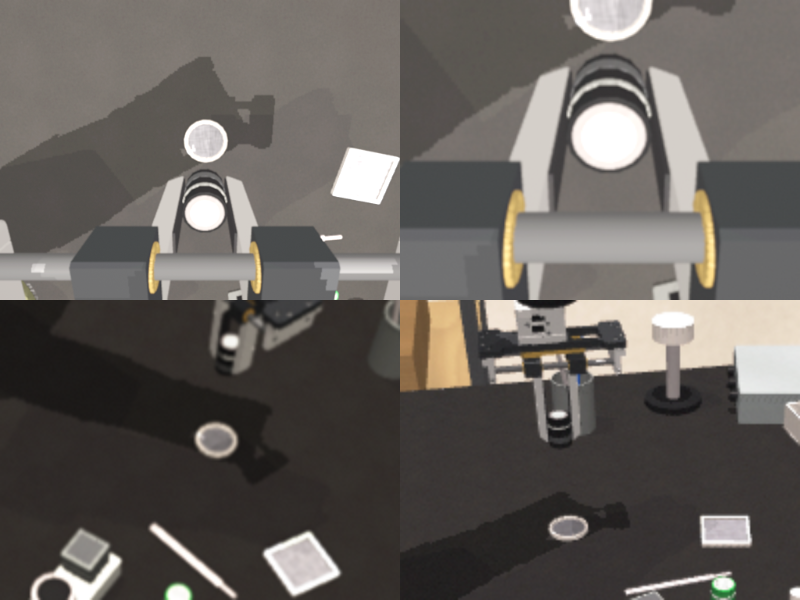

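The objective hangs straight in the gripper and the tray is within 2 mm of the estimate (wrist view 206,140). Lowering.

>>> send_rows([
  {"x":0.008,"y":0.008,"z":-0.12,"spin":0,"claw":20},
  {"x":0,"y":0,"z":-0.14,"spin":0,"claw":20},
  {"x":0,"y":0,"z":-0.14,"spin":0,"claw":20},
  {"x":0,"y":0,"z":-0.12,"spin":0,"claw":20},
  {"x":0,"y":0,"z":-0.08,"spin":0,"claw":20},
  {"x":0,"y":0,"z":-0.04,"spin":0,"claw":20},
  {"x":0,"y":0,"z":-0.02,"spin":0,"claw":20},
  {"x":0,"y":0,"z":-0.01,"spin":0,"claw":20},
  {"x":0,"y":0,"z":0,"spin":0,"claw":20},
  {"x":0,"y":0,"z":0,"spin":0,"claw":20},
])

```text
time_s: 4.9
ee_pos: [0.3989, 0.2917, 0.0141]
eef_rot: [3.141, -0.001, 1.571]
force: [-0.7, 0.3, -0.5]
grip_width: 0.0301
grip_force: 12.0
```

>>> send_rows([
  {"x":0,"y":0,"z":-0.005,"spin":0,"claw":20},
  {"x":0,"y":0,"z":-0.005,"spin":0,"claw":20},
  {"x":0,"y":0,"z":-0.004,"spin":0,"claw":20},
  {"x":0,"y":0,"z":0,"spin":0,"claw":20},
  {"x":0,"y":0,"z":0,"spin":0,"claw":20},
])

```text
time_s: 5.4
ee_pos: [0.3987, 0.2917, 0.0109]
eef_rot: [3.141, -0.0, 1.571]
force: [-1.2, -0.9, 4.7]
grip_width: 0.0301
grip_force: 12.0
```

>>> send_rows([
  {"x":0,"y":0,"z":0,"spin":0,"claw":34},
  {"x":0,"y":0,"z":0,"spin":0,"claw":45},
  {"x":0,"y":0,"z":0,"spin":0,"claw":60},
  {"x":0,"y":0,"z":0.08,"spin":0,"claw":70},
  {"x":0,"y":0,"z":0.16,"spin":0,"claw":80},
  {"x":0,"y":0,"z":0.2,"spin":0,"claw":94},
  {"x":0.034,"y":-0.12,"z":0.2,"spin":0.086,"claw":94},
  {"x":0.034,"y":-0.12,"z":0.2,"spin":0.086,"claw":94},
  {"x":0.034,"y":-0.14,"z":0.1,"spin":0,"claw":94},
  {"x":0.034,"y":-0.16,"z":0,"spin":0,"claw":94},
  {"x":0.034,"y":-0.16,"z":0,"spin":0,"claw":94},
  {"x":0.034,"y":-0.16,"z":0,"spin":0,"claw":94},
  {"x":0.034,"y":-0.16,"z":0,"spin":0,"claw":94},
  {"x":0.034,"y":-0.16,"z":0,"spin":0,"claw":94},
  {"x":0.034,"y":-0.16,"z":0,"spin":0,"claw":94},
  {"x":0.034,"y":-0.14,"z":0,"spin":0,"claw":94},
  {"x":0.034,"y":-0.1,"z":0,"spin":0,"claw":94},
  {"x":0.034,"y":-0.1,"z":0,"spin":0,"claw":94},
  {"x":0.034,"y":0,"z":0,"spin":0,"claw":94},
  {"x":0,"y":0,"z":0,"spin":0,"claw":94},
])

```text
time_s: 7.4
ee_pos: [0.4874, -0.0443, 0.1984]
eef_rot: [-3.141, -0.0, 1.84]
force: [-0.8, 0.0, -0.3]
grip_width: 0.0941
grip_force: 0.0
```

Run:
```python
from h import *
m=camera_model("wrist"); i=camera("wrist"); o=get_obs(); print(o["ee_pos"],o["eef_rot"])
import pickle; pickle.dump(m,open("pics/w4.pkl","wb"))
s=camera("side"); cv2.imwrite("pics/side4.png",s);cv2.imwrite("pics/w4.png",i)
v=cv2.resize(i[110:300,136:376],(800,633),interpolation=cv2.INTER_CUBIC)[:600]
c=cv2.resize(s[140:190,175:235],(240,200)); v[400:,560:]=c
cv2.imwrite("pics/m4.png",v)
print(proj("wrist",[.494,-.044,.07],m),proj("wrist",[.474,.016,.07],m))
```

```text
[ 0.48702109 -0.04382852  0.19840967] [-3.14121686e+00 -3.30957534e-04  1.84110096e+00]
[268.31707828 186.70293841] [265.19548937 120.95951325]
```

View pics/m4.png

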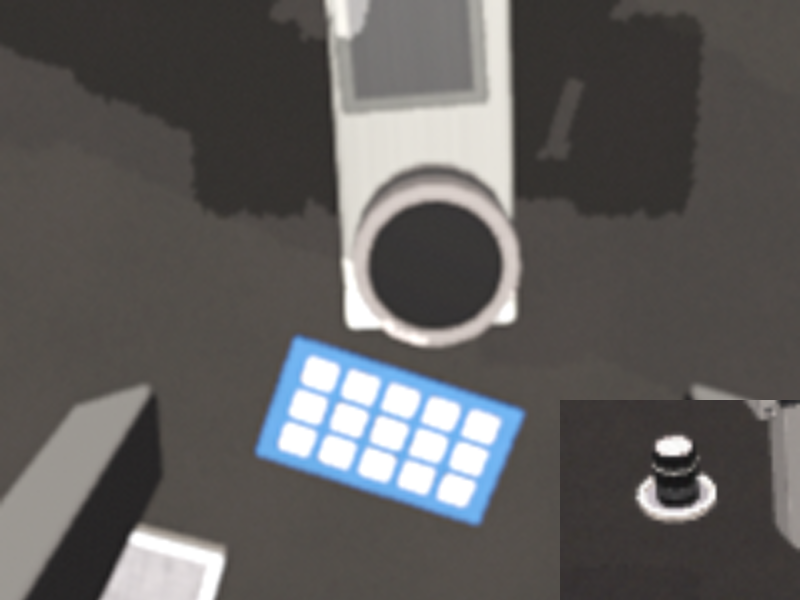

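The objective stands well in its tray (inset). The tube's centre is at (437,263) in the crop, about 7 mm from the TCP. Going down on it.

>>> send_rows([
  {"x":0.032,"y":-0.012,"z":-0.16,"spin":0,"claw":94},
  {"x":0,"y":0,"z":-0.2,"spin":0,"claw":94},
  {"x":0,"y":0,"z":-0.2,"spin":0,"claw":94},
  {"x":0,"y":0,"z":-0.14,"spin":0,"claw":90},
  {"x":0,"y":0,"z":-0.08,"spin":0,"claw":80},
  {"x":0,"y":0,"z":0,"spin":0,"claw":68},
  {"x":0,"y":0,"z":0,"spin":0,"claw":60},
  {"x":0,"y":0,"z":0,"spin":0,"claw":56},
  {"x":0,"y":0,"z":0,"spin":0,"claw":53},
  {"x":0,"y":0,"z":0,"spin":0,"claw":51},
  {"x":0,"y":0,"z":0,"spin":0,"claw":49},
  {"x":0,"y":0,"z":0,"spin":0,"claw":45},
  {"x":0,"y":0,"z":0,"spin":0,"claw":40},
  {"x":0,"y":0,"z":0,"spin":0,"claw":40},
  {"x":0,"y":0,"z":0,"spin":0,"claw":40},
], force=15)

```text
time_s: 9.0
ee_pos: [0.4935, -0.0469, 0.0431]
eef_rot: [3.141, 0.0, 1.841]
force: [-3.3, 0.3, 6.5]
grip_width: 0.0497
grip_force: 15.0
```

Run:
```python
from h import *
import pickle; m=pickle.load(open("pics/w4.pkl","rb"))
g=lambda u,v:(136+u/3.333,110+v/3.333)
a,b,c=[pt("wrist",*g(*p),.07,m) for p in((345,110),(488,97),(475,1))]
print(a,b,c,np.degrees(np.arctan2(*(b-a)[1::-1])),np.linalg.norm(b-a),np.degrees(np.arctan2(*(b-c)[:2])))
P=[pt("wrist",*g(*p),.034,m) for p in((332,60),(347,325),(515,322),(511,60))]
print(np.round(P,4)); d=P[0]-P[1];e=P[3]-P[2]; print([np.degrees(np.arctan2(-q[0],q[1])) for q in (d,e)])
```

```text
[ 0.45615537 -0.01006956  0.07      ] [0.49410477 0.00423574 0.07      ] [0.48318202 0.02847446 0.07      ] 20.65428975495751 0.04055612005045294 155.74212896187544
[[ 0.4474 -0.0016  0.034 ]
 [ 0.4737 -0.0852  0.034 ]
 [ 0.5276 -0.0691  0.034 ]
 [ 0.5012  0.0133  0.034 ]]
[np.float64(17.455162316078354), np.float64(17.765582302352126)]
```

Tube held (49.7 mm). Lifting it and carrying it over to its tray.

>>> send_rows([
  {"x":0,"y":0,"z":0.05,"spin":0,"claw":40},
  {"x":0,"y":0,"z":0.12,"spin":0,"claw":40},
  {"x":0,"y":0,"z":0.15,"spin":0,"claw":40},
  {"x":0,"y":0,"z":0.15,"spin":0,"claw":40},
  {"x":0.03,"y":-0.05,"z":0.05,"spin":0,"claw":40},
  {"x":0.06,"y":-0.1,"z":0,"spin":0,"claw":40},
  {"x":0.08,"y":-0.12,"z":0,"spin":0,"claw":40},
  {"x":0.08,"y":-0.12,"z":0,"spin":0,"claw":40},
  {"x":0.08,"y":-0.12,"z":0,"spin":0,"claw":40},
  {"x":0.08,"y":-0.12,"z":0,"spin":0,"claw":40},
  {"x":0.08,"y":-0.12,"z":0,"spin":0,"claw":40},
  {"x":0.07,"y":-0.12,"z":0,"spin":0,"claw":40},
  {"x":0.05,"y":-0.09,"z":0,"spin":0,"claw":40},
  {"x":0.028,"y":-0.045,"z":0,"spin":0,"claw":40},
  {"x":0,"y":0,"z":0,"spin":0,"claw":40},
  {"x":0,"y":0,"z":0,"spin":0,"claw":40},
])

```text
time_s: 10.6
ee_pos: [0.6206, -0.2479, 0.1456]
eef_rot: [-3.141, -0.001, 1.841]
force: [-0.9, -0.7, -1.9]
grip_width: 0.0492
grip_force: 15.0
```

Run:
```python
from h import *
m=camera_model("wrist"); i=camera("wrist"); o=get_obs(); print(o["ee_pos"],o["force"],o["grip_width"])
print(proj("wrist",[.621,-.248,.007],m))
g=i.min(axis=2); _,lab,st,ce=cv2.connectedComponentsWithStats((g>130).astype(np.uint8))
for k in range(1,len(st)):
    if st[k,4]>300: print(st[k],np.round(ce[k]))
cv2.imwrite("pics/w5.png",i)
```

```text
[ 0.62064972 -0.24757231  0.14602914] [-0.81824014  0.43110909 -2.24428745] 0.04994885791334496
[262.19169394 182.79204662]
[    0    59   102   177 13485] [ 47. 147.]
[  396    67   116   182 15393] [464. 144.]
[ 226  145   75   64 1331] [265. 179.]
[374 206  34  83 307] [396. 240.]
[ 215  221   94   83 1788] [262. 259.]
[ 400  252  112   67 3137] [450. 282.]
[ 26 358  26  26 545] [ 39. 370.]
[473 358  25  26 382] [486. 372.]
```

View pics/w5.png

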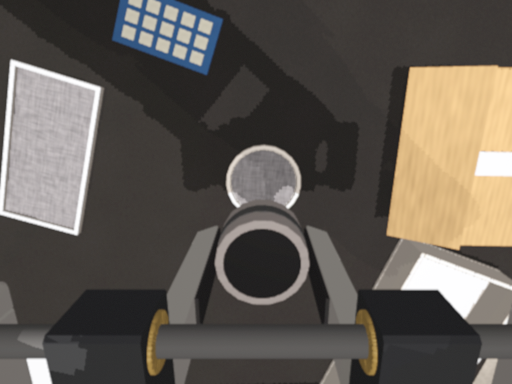

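The tube hangs upright and the tray is centred at (263,181), as predicted. Lowering.

>>> send_rows([
  {"x":0.005,"y":0.007,"z":-0.12,"spin":0,"claw":40},
  {"x":0,"y":0,"z":-0.16,"spin":0,"claw":40},
  {"x":0,"y":0,"z":-0.16,"spin":0,"claw":40},
  {"x":0,"y":0,"z":-0.12,"spin":0,"claw":40},
  {"x":0,"y":0,"z":-0.06,"spin":0,"claw":40},
  {"x":0,"y":0,"z":-0.03,"spin":0,"claw":40},
  {"x":0,"y":0,"z":0,"spin":0,"claw":40},
  {"x":0,"y":0,"z":-0.005,"spin":0,"claw":40},
  {"x":0,"y":0,"z":-0.005,"spin":0,"claw":40},
  {"x":0,"y":0,"z":-0.004,"spin":0,"claw":40},
  {"x":0,"y":0,"z":0,"spin":0,"claw":40},
  {"x":0,"y":0,"z":0,"spin":0,"claw":40},
])

```text
time_s: 11.85
ee_pos: [0.6221, -0.2465, 0.0141]
eef_rot: [3.141, 0.0, 1.841]
force: [-0.3, -0.1, -2.3]
grip_width: 0.0499
grip_force: 15.0
```

Run:
```python
from h import *
# pose of the wrist camera for w5: camera moved rigidly with tool; rebuild from tray check using current offset
m=camera_model("wrist"); o=get_obs(); T=np.array(m["T"]); T[:3,3]+=np.array([.6206,-.2477,.1458])-o["ee_pos"]; m["T"]=T
P=np.array([pt("wrist",*p,.007,m)[:2]*1000 for p in((12,61),(103,88),(78,235),(-2,214))],np.float32)
print(np.round(P),cv2.minAreaRect(P))
```

```text
[[ 372. -198.]
 [ 454. -200.]
 [ 448. -355.]
 [ 366. -354.]] ((410.01080322265625, -276.6109313964844), (157.15199279785156, 82.66886138916016), 87.86163330078125)
```

>>> send_rows([
  {"x":0,"y":0,"z":-0.005,"spin":0,"claw":40},
  {"x":0,"y":0,"z":-0.005,"spin":0,"claw":40},
  {"x":0,"y":0,"z":0,"spin":0,"claw":40},
  {"x":0,"y":0,"z":0,"spin":0,"claw":40},
])

```text
time_s: 12.25
ee_pos: [0.622, -0.2465, 0.0122]
eef_rot: [3.141, 0.0, 1.841]
force: [-3.5, 0.7, 3.6]
grip_width: 0.0496
grip_force: 15.0
```

>>> send_rows([
  {"x":0,"y":0,"z":0,"spin":0,"claw":54},
  {"x":0,"y":0,"z":0,"spin":0,"claw":64},
  {"x":0,"y":0,"z":0,"spin":0,"claw":74},
  {"x":0,"y":0,"z":0.1,"spin":0,"claw":80},
  {"x":0,"y":0,"z":0.2,"spin":0,"claw":94},
  {"x":0,"y":0,"z":0.2,"spin":0,"claw":94},
  {"x":0,"y":0,"z":0.2,"spin":0,"claw":94},
  {"x":-0.06,"y":0.1,"z":0.2,"spin":0.055,"claw":94},
  {"x":-0.08,"y":0.14,"z":0.04,"spin":0,"claw":94},
  {"x":-0.1,"y":0.17,"z":0,"spin":0,"claw":94},
  {"x":-0.1,"y":0.17,"z":0,"spin":0,"claw":94},
  {"x":-0.1,"y":0.17,"z":0,"spin":0,"claw":94},
  {"x":-0.1,"y":0.17,"z":0,"spin":0,"claw":94},
  {"x":-0.1,"y":0.17,"z":0,"spin":0,"claw":94},
  {"x":-0.08,"y":0.14,"z":0,"spin":0,"claw":94},
  {"x":-0.04,"y":0.08,"z":0,"spin":0,"claw":94},
  {"x":0,"y":0,"z":0,"spin":0,"claw":94},
  {"x":0,"y":0,"z":0,"spin":0,"claw":94},
])

```text
time_s: 14.05
ee_pos: [0.4703, 0.0154, 0.2]
eef_rot: [3.141, 0.0, 1.928]
force: [0.5, -0.6, -0.4]
grip_width: 0.0938
grip_force: 0.0
```

Run:
```python
from h import *
m=camera_model("wrist"); i=camera("wrist"); o=get_obs(); print(o["ee_pos"],o["eef_rot"])
import pickle; pickle.dump(m,open("pics/w6.pkl","wb"))
s=camera("side"); cv2.imwrite("pics/side6.png",s);cv2.imwrite("pics/w6.png",i)
v=cv2.resize(i[90:280,136:376],(800,633),interpolation=cv2.INTER_CUBIC)[:600]
c=cv2.resize(s[275:325,315:375],(240,200)); v[400:,560:]=c
cv2.imwrite("pics/m6.png",v)
print(proj("wrist",[.472,.0165,.07],m))
```

```text
[0.47043438 0.0150121  0.19991671] [3.14132755e+00 2.66711877e-04 1.92715952e+00]
[263.57873141 184.21473284]
```

View pics/m6.png

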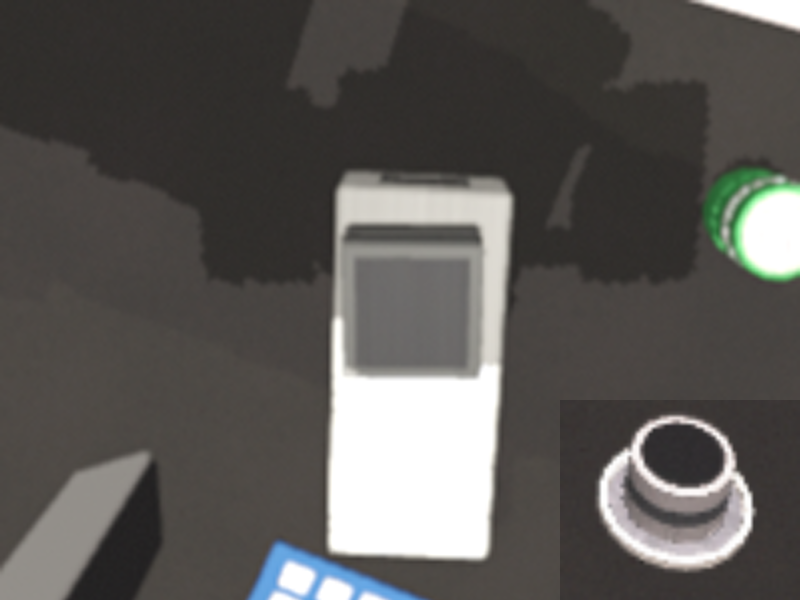

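The tube sits well in its tray (inset). The holder's top is centred at (413,307), about 3 mm from the TCP and almost aligned with it. Going down.

>>> send_rows([
  {"x":-0.012,"y":0.01,"z":-0.16,"spin":0.01,"claw":94},
  {"x":0,"y":0,"z":-0.2,"spin":0,"claw":94},
  {"x":0,"y":0,"z":-0.2,"spin":0,"claw":94},
  {"x":0,"y":0,"z":-0.14,"spin":0,"claw":90},
  {"x":0,"y":0,"z":-0.08,"spin":0,"claw":80},
  {"x":0,"y":0,"z":0,"spin":0,"claw":68},
  {"x":0,"y":0,"z":0,"spin":0,"claw":56},
  {"x":0,"y":0,"z":0,"spin":0,"claw":50},
  {"x":0,"y":0,"z":0,"spin":0,"claw":46},
  {"x":0,"y":0,"z":0,"spin":0,"claw":43},
  {"x":0,"y":0,"z":0,"spin":0,"claw":41},
  {"x":0,"y":0,"z":0,"spin":0,"claw":37},
  {"x":0,"y":0,"z":0,"spin":0,"claw":32},
  {"x":0,"y":0,"z":0,"spin":0,"claw":32},
  {"x":0,"y":0,"z":0,"spin":0,"claw":32},
], force=12)

```text
time_s: 15.65
ee_pos: [0.4678, 0.0176, 0.0443]
eef_rot: [3.141, 0.0, 1.943]
force: [-2.1, -1.0, 6.9]
grip_width: 0.0421
grip_force: 11.9
```

>>> send_rows([
  {"x":0,"y":0,"z":0.05,"spin":0,"claw":32},
  {"x":0,"y":0,"z":0.12,"spin":0,"claw":32},
  {"x":0,"y":0,"z":0.15,"spin":0,"claw":32},
  {"x":0,"y":0,"z":0.15,"spin":0,"claw":32},
  {"x":0.03,"y":0.05,"z":0.03,"spin":0,"claw":32},
  {"x":0.07,"y":0.11,"z":0,"spin":-0.06,"claw":32},
  {"x":0.09,"y":0.13,"z":0,"spin":-0.06,"claw":32},
  {"x":0.09,"y":0.14,"z":0,"spin":-0.06,"claw":32},
  {"x":0.09,"y":0.14,"z":0,"spin":-0.06,"claw":32},
  {"x":0.09,"y":0.14,"z":0,"spin":-0.06,"claw":32},
  {"x":0.09,"y":0.14,"z":0,"spin":-0.06,"claw":32},
  {"x":0.09,"y":0.14,"z":0,"spin":0,"claw":32},
  {"x":0.06,"y":0.09,"z":0,"spin":0,"claw":32},
  {"x":0.03,"y":0.04,"z":0,"spin":0,"claw":32},
  {"x":0,"y":0,"z":0,"spin":0,"claw":32},
  {"x":0,"y":0,"z":0,"spin":0,"claw":32},
])

```text
time_s: 17.25
ee_pos: [0.6132, 0.2411, 0.1433]
eef_rot: [-3.141, 0.001, 1.377]
force: [0.4, 0.2, -1.2]
grip_width: 0.0426
grip_force: 11.9
```

Run:
```python
from h import *
m=camera_model("wrist"); i=camera("wrist"); o=get_obs(); print(o["ee_pos"],o["eef_rot"],o["force"],o["grip_width"])
print(proj("wrist",[.614,.2415,.007],m))
cv2.imwrite("pics/w7.png",i)
```

```text
[0.61318859 0.2408514  0.14365203] [-3.14109376e+00  3.75811893e-04  1.37704334e+00] [-0.03571819 -0.31584381 -0.86736063] 0.042168431332342875
[262.86949193 182.33242809]
```

View pics/w7.png

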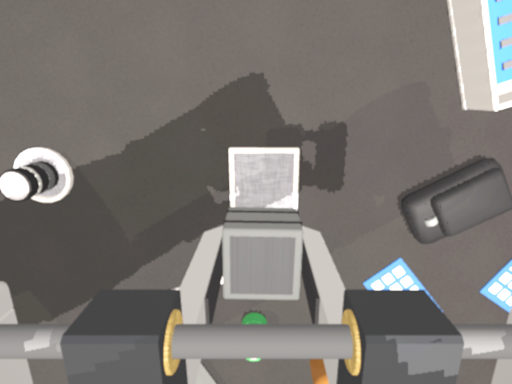

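The holder is aligned with the square tray (229–299 across, 147 at the top edge). Lowering.

>>> send_rows([
  {"x":0.006,"y":0.002,"z":-0.12,"spin":0,"claw":32},
  {"x":0,"y":0,"z":-0.16,"spin":0,"claw":32},
  {"x":0,"y":0,"z":-0.16,"spin":0,"claw":32},
  {"x":0,"y":0,"z":-0.11,"spin":0,"claw":32},
  {"x":0,"y":0,"z":-0.05,"spin":0,"claw":32},
  {"x":0,"y":0,"z":-0.02,"spin":0,"claw":32},
  {"x":0,"y":0,"z":-0.005,"spin":0,"claw":32},
  {"x":0,"y":0,"z":-0.005,"spin":0,"claw":32},
  {"x":0,"y":0,"z":-0.005,"spin":0,"claw":32},
  {"x":0,"y":0,"z":0,"spin":0,"claw":32},
  {"x":0,"y":0,"z":0,"spin":0,"claw":32},
])

```text
time_s: 18.4
ee_pos: [0.6149, 0.242, 0.0172]
eef_rot: [3.141, -0.0, 1.378]
force: [-0.5, -0.4, -1.6]
grip_width: 0.0423
grip_force: 11.9
```

>>> send_rows([
  {"x":0,"y":0,"z":-0.007,"spin":0,"claw":32},
  {"x":0,"y":0,"z":-0.006,"spin":0,"claw":32},
  {"x":0,"y":0,"z":-0.005,"spin":0,"claw":32},
  {"x":0,"y":0,"z":0,"spin":0,"claw":32},
  {"x":0,"y":0,"z":0,"spin":0,"claw":32},
])

```text
time_s: 18.9
ee_pos: [0.6148, 0.242, 0.0134]
eef_rot: [-3.142, -0.0, 1.378]
force: [-1.4, -0.7, 2.4]
grip_width: 0.0422
grip_force: 11.9
```

>>> send_rows([
  {"x":0,"y":0,"z":0,"spin":0,"claw":46},
  {"x":0,"y":0,"z":0,"spin":0,"claw":56},
  {"x":0,"y":0,"z":0,"spin":0,"claw":66},
  {"x":0,"y":0,"z":0.1,"spin":0,"claw":72},
  {"x":0,"y":0,"z":0.2,"spin":0,"claw":94},
  {"x":0,"y":0,"z":0.2,"spin":0,"claw":94},
  {"x":0,"y":0,"z":0.2,"spin":0,"claw":94},
  {"x":-0.045,"y":-0.085,"z":0.2,"spin":0.057,"claw":94},
  {"x":-0.08,"y":-0.15,"z":0.03,"spin":0.06,"claw":94},
  {"x":-0.09,"y":-0.17,"z":0,"spin":0.06,"claw":94},
  {"x":-0.09,"y":-0.17,"z":0,"spin":0.06,"claw":94},
  {"x":-0.09,"y":-0.17,"z":0,"spin":0.04,"claw":94},
  {"x":-0.09,"y":-0.17,"z":0,"spin":0.04,"claw":94},
  {"x":-0.09,"y":-0.17,"z":0,"spin":0,"claw":94},
  {"x":-0.06,"y":-0.12,"z":0,"spin":0,"claw":94},
  {"x":-0.03,"y":-0.08,"z":0,"spin":0,"claw":94},
  {"x":0,"y":0,"z":0,"spin":0,"claw":94},
  {"x":0,"y":0,"z":0,"spin":0,"claw":94},
])

```text
time_s: 20.7
ee_pos: [0.482, -0.0148, 0.1994]
eef_rot: [3.141, 0.0, 1.875]
force: [-0.6, 0.4, 0.3]
grip_width: 0.0942
grip_force: 0.0
```

Run:
```python
from h import *
m=camera_model("wrist"); i=camera("wrist"); o=get_obs(); print(o["ee_pos"],o["eef_rot"])
import pickle; pickle.dump(m,open("pics/w8.pkl","wb"))
s=camera("side"); cv2.imwrite("pics/side8.png",s);cv2.imwrite("pics/w8.png",i)
v=cv2.resize(i[90:280,136:376],(800,633),interpolation=cv2.INTER_CUBIC)[:600]
c=cv2.resize(s[140:190,253:313],(240,200)); v[400:,560:]=c
cv2.imwrite("pics/m8.png",v)
print(proj("wrist",[.482,-.015,.034],m))
```

```text
[ 0.48210008 -0.0144669   0.19932122] [ 3.14131170e+00 -2.49407692e-05  1.87566000e+00]
[261.50452203 176.2758909 ]
```

View pics/m8.png

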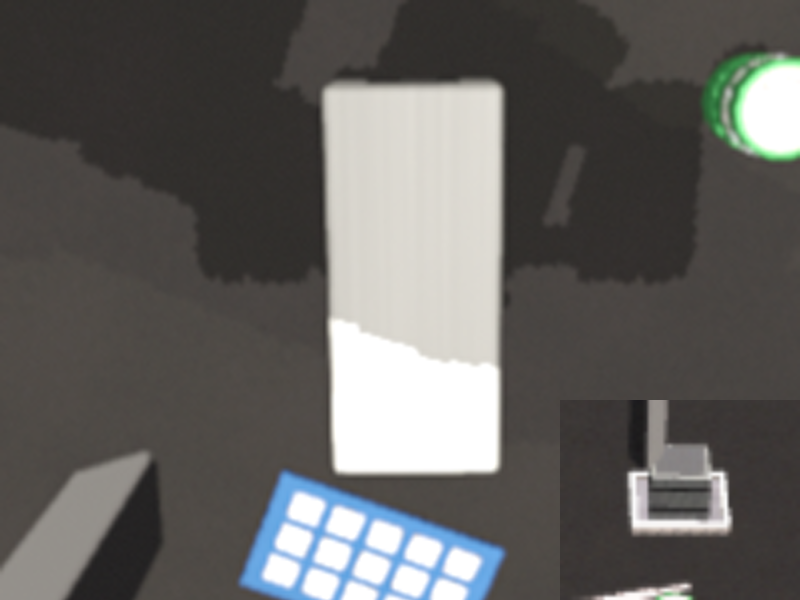

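The holder is in its tray (inset). The bar is aligned with the gripper, at x 329–500 in the crop. Grasping it.

>>> send_rows([
  {"x":-0.005,"y":0,"z":-0.16,"spin":0,"claw":94},
  {"x":0,"y":0,"z":-0.2,"spin":0,"claw":94},
  {"x":0,"y":0,"z":-0.2,"spin":0,"claw":94},
  {"x":0,"y":0,"z":-0.2,"spin":0,"claw":94},
  {"x":0,"y":0,"z":-0.12,"spin":0,"claw":90},
  {"x":0,"y":0,"z":-0.06,"spin":0,"claw":80},
  {"x":0,"y":0,"z":0,"spin":0,"claw":70},
  {"x":0,"y":0,"z":0,"spin":0,"claw":64},
  {"x":0,"y":0,"z":0,"spin":0,"claw":60},
  {"x":0,"y":0,"z":0,"spin":0,"claw":57},
  {"x":0,"y":0,"z":0,"spin":0,"claw":54},
  {"x":0,"y":0,"z":0,"spin":0,"claw":46},
  {"x":0,"y":0,"z":0,"spin":0,"claw":46},
  {"x":0,"y":0,"z":0,"spin":0,"claw":46},
], force=40)

```text
time_s: 22.2
ee_pos: [0.4811, -0.0151, 0.0121]
eef_rot: [3.141, 0.0, 1.876]
force: [-2.9, -0.2, 7.5]
grip_width: 0.0558
grip_force: 40.0
```

Run:
```python
from h import *
import pickle; m=pickle.load(open("pics/w8.pkl","rb"))
P=np.array([pt("wrist",136+u/3.333,90+v/3.333,.034,m) for u,v in((323,86),(503,84),(499,471),(335,472))])
print(np.round(P,4),P.mean(0))
```

```text
[[ 0.4346  0.0374  0.034 ]
 [ 0.4876  0.0547  0.034 ]
 [ 0.5279 -0.0686  0.034 ]
 [ 0.4743 -0.0858  0.034 ]] [ 0.48108557 -0.01558519  0.034     ]
```

>>> send_rows([
  {"x":0,"y":0,"z":0.04,"spin":0,"claw":46},
  {"x":0,"y":0,"z":0.1,"spin":0,"claw":46},
  {"x":0,"y":0,"z":0.14,"spin":0,"claw":46},
  {"x":0,"y":0,"z":0.12,"spin":0,"claw":46},
  {"x":-0.013,"y":-0.047,"z":0,"spin":0,"claw":46},
  {"x":-0.025,"y":-0.09,"z":0,"spin":-0.03,"claw":46},
  {"x":-0.035,"y":-0.13,"z":0,"spin":-0.04,"claw":46},
  {"x":-0.035,"y":-0.13,"z":0,"spin":-0.04,"claw":46},
  {"x":-0.035,"y":-0.13,"z":0,"spin":-0.04,"claw":46},
  {"x":-0.035,"y":-0.13,"z":0,"spin":-0.04,"claw":46},
  {"x":-0.035,"y":-0.13,"z":0,"spin":-0.027,"claw":46},
  {"x":-0.035,"y":-0.13,"z":0,"spin":0,"claw":46},
  {"x":-0.035,"y":-0.13,"z":0,"spin":0,"claw":46},
  {"x":-0.035,"y":-0.13,"z":0,"spin":0,"claw":46},
  {"x":-0.03,"y":-0.09,"z":0,"spin":0,"claw":46},
  {"x":-0.015,"y":-0.04,"z":0,"spin":0,"claw":46},
  {"x":0,"y":0,"z":0,"spin":0,"claw":46},
  {"x":0,"y":0,"z":0,"spin":0,"claw":46},
])

```text
time_s: 24.0
ee_pos: [0.408, -0.2758, 0.0908]
eef_rot: [-3.141, -0.001, 1.535]
force: [1.0, 0.2, -4.2]
grip_width: 0.0555
grip_force: 40.0
```

Run:
```python
from h import *
m=camera_model("wrist"); i=camera("wrist"); o=get_obs(); print(o["ee_pos"],o["eef_rot"],o["force"],o["grip_width"])
j=camera("side")[270:384,180:332]
cv2.imwrite("pics/m9.png",np.hstack([cv2.resize(i,(400,300)),cv2.resize(j,(400,300))]))
```

```text
[ 0.40821334 -0.27565669  0.09092178] [-3.14119298e+00 -4.51304345e-04  1.53516314e+00] [-0.47342765  0.44041925 -4.06936155] 0.05571445887949923
```

View pics/m9.png

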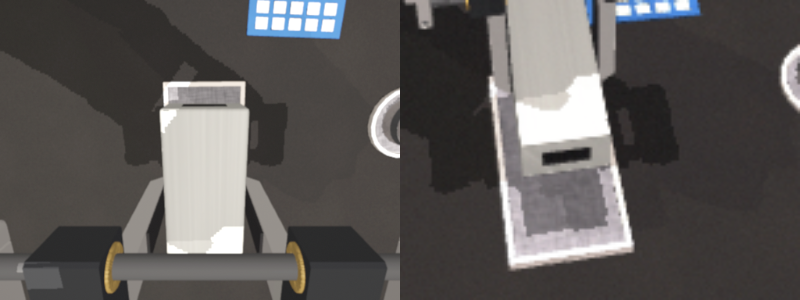

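The bar is aligned over the long tray (163–245 across in the wrist view). Lowering.

>>> send_rows([
  {"x":0.003,"y":-0.003,"z":-0.08,"spin":0,"claw":46},
  {"x":0,"y":0,"z":-0.12,"spin":0,"claw":46},
  {"x":0,"y":0,"z":-0.09,"spin":0,"claw":46},
  {"x":0,"y":0,"z":-0.045,"spin":0,"claw":46},
  {"x":0,"y":0,"z":-0.02,"spin":0,"claw":46},
  {"x":0,"y":0,"z":-0.01,"spin":0,"claw":46},
  {"x":0,"y":0,"z":-0.005,"spin":0,"claw":46},
  {"x":0,"y":0,"z":-0.005,"spin":0,"claw":46},
  {"x":0,"y":0,"z":0,"spin":0,"claw":46},
  {"x":0,"y":0,"z":0,"spin":0,"claw":46},
])

```text
time_s: 25.1
ee_pos: [0.4089, -0.2771, 0.0165]
eef_rot: [3.141, 0.0, 1.535]
force: [0.4, -0.1, -3.1]
grip_width: 0.0557
grip_force: 40.0
```

>>> send_rows([
  {"x":0,"y":0,"z":-0.005,"spin":0,"claw":46},
  {"x":0,"y":0,"z":-0.003,"spin":0,"claw":46},
  {"x":0,"y":0,"z":0,"spin":0,"claw":46},
  {"x":0,"y":0,"z":0,"spin":0,"claw":46},
])

```text
time_s: 25.5
ee_pos: [0.4088, -0.2771, 0.0151]
eef_rot: [3.141, 0.0, 1.535]
force: [-3.6, 1.8, 5.8]
grip_width: 0.0557
grip_force: 40.0
```

Contact. Releasing and backing off straight up.

>>> send_rows([
  {"x":0,"y":0,"z":0,"spin":0,"claw":60},
  {"x":0,"y":0,"z":0,"spin":0,"claw":70},
  {"x":0,"y":0,"z":0,"spin":0,"claw":80},
  {"x":0,"y":0,"z":0.05,"spin":0,"claw":90},
  {"x":0,"y":0,"z":0.15,"spin":0,"claw":94},
  {"x":0,"y":0,"z":0.2,"spin":0,"claw":94},
  {"x":0,"y":0,"z":0.2,"spin":0,"claw":94},
  {"x":0,"y":0,"z":0.2,"spin":0,"claw":94},
  {"x":0,"y":0,"z":0.2,"spin":0,"claw":94},
  {"x":0,"y":0,"z":0,"spin":0,"claw":94},
  {"x":0,"y":0,"z":0,"spin":0,"claw":94},
])

```text
time_s: 26.6
ee_pos: [0.4088, -0.277, 0.2154]
eef_rot: [3.14, 0.001, 1.535]
force: [-0.2, -0.2, -0.7]
grip_width: 0.0937
grip_force: 0.0
```

Run:
```python
from h import *
cv2.imwrite("pics/end.png",cv2.resize(camera("side")[120:384],(800,412),interpolation=cv2.INTER_CUBIC)); print(get_obs()["ee_pos"])
```

```text
[ 0.40850753 -0.27676107  0.21423505]
```

View pics/end.png

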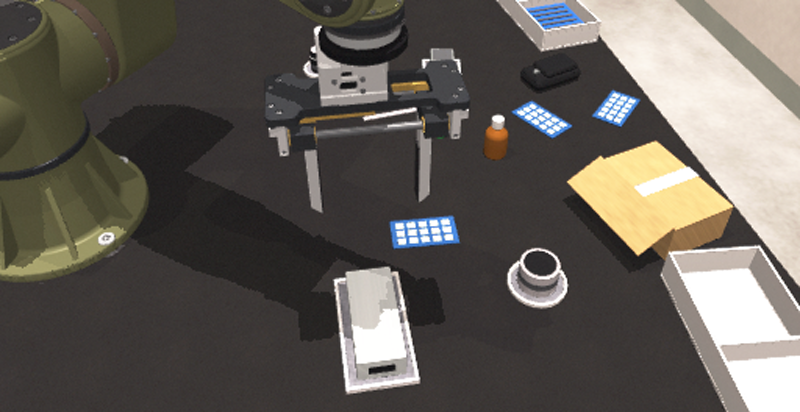

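The bar (375,320) and the tube (540,275) are in their trays, and the bottle (496,138) still stands where it was. Handing in.

```bash
python3 -c "
from station import *
print(hand_in())"
```

```text
the job is handed in; nothing more can be done
None
```

All four pieces are upright in their matching trays, the amber bottle stands where it was, and the job was handed in at about 27 s; no verdict came back.

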